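Turn a bearing lock ring to its mark with a two-pin spanner

TASK

Take the two-pin spanner off its stand, put both of its pins right down into the two holes of the lock ring, and turn the ring clockwise until its yellow line meets the yellow line on the blue housing. Turn the ring with the spanner only: keep your fingers off the ring and the housing. Then set the spanner back on its stand, sitting upright as it was, let go of it, and leave the other things on the bench where they are.

Things in the scene. Friction and masses are not known exactly. Their poses are not given: they have to be found in the camera images.
- housing: Blue bearing housing fixed to the bench, at varying place and yaw. Square foot 90x90x8 mm with four screws; round body 84 mm across, 46 mm high; in its middle a steel shaft stub 19 mm across, its end 3 mm below the ring's top. Origin: centre of the foot's underside, on the ring's axis; z up. A 4 mm wide yellow line runs radially over the body's rim on its -x side.
- lock_ring (a joint): Angle (rad) of the dark grey lock ring (72 mm outside, 24 mm bore, 12 mm thick, top 58 mm above the bench) about the vertical. Grows clockwise seen from above; 0 when its yellow line (4 mm wide, radial on its top and edge, on its own -x side) meets the housing's. Starts between -1.2 and -0.6, limits -1.5 and 0.7, stays where left; friction about 0.2 N m.
- ring_center (a point): Centre of the ring's top face, on the turning axis, 58 mm above the bench. Its axes turn with the ring: z up, the yellow line towards -x, the two holes on +y and -y.
- hole_a (a point): Mouth of one of the two holes in the ring's top face, at its centre: 10.5 mm in diameter, straight down, 12 mm deep, 26 mm from the ring's axis on the ring's own +y side, level with the top face. Axes as ring_center.
- hole_b (a point): Mouth of the other hole, the same, 26 mm from the axis on the ring's -y side (across from hole_a). Either pin may go into either hole.
- spanner: Loose T-handled two-pin spanner, about 0.2 kg, same after a half turn. Steel crossbar 68x18x8 mm; below it two pins, 7 mm across, 10 mm long, tips tapered to 3.6 mm, 26 mm either side of the middle; a 14 mm stem up to a red grip bar. Origin: middle of the crossbar's underside, which rests on the ring's top when the pins are fully in. x along crossbar, z up the stem.
- spanner_grip (a point): Centre of the spanner's red grip bar, 47 mm above the spanner's origin. The bar is parallel to the crossbar: 70 mm long in x, 16 mm wide in y (grasp it there, from above), 18 mm high; below it 30 mm of free space down to the crossbar.
- pin_a (a point): Tip of the pin on the spanner's +x side, 10 mm below the crossbar's underside.
- pin_b (a point): Tip of the pin on the spanner's -x side, 10 mm below the crossbar's underside.
- stand: Grey stand fixed to the bench, at varying place and yaw. Foot 90x50x6 mm; on it a saddle 34x34 mm, its seat 26 mm above the bench, with a cheek 6 mm high along each side (24 mm apart inside). The crossbar lies along the stand's x between the cheeks, a pin hanging free past either end of the saddle. Origin: centre of the foot's underside; z up.
- stand_seat (a point): Middle of the saddle's seat, 26 mm above the bench, where the spanner's origin lies when it is put away. Axes as the stand's.
- tape: Bystander: black roll of tape, 62 mm across, 19 mm high, loose. Origin: centre of its underside.
- capacitor: Bystander: blue can capacitor, 25 mm across, 32 mm high, loose. Origin: centre of its underside.
- transformer: Bystander: grey and yellow transformer, 53x50x40 mm, loose. Origin: centre of its underside.
- heatsink: Bystander: finned aluminium heatsink, 30x45x26 mm, loose. Origin: centre of its underside.
There are look-alikes about, which are no part of the job. There is more than one size of the housing; the one meant has the size given above.

How it is judged (in metres and radians):
On the way, in this order (a step that is already met when the one before it is completed fails the run):
1. both pins of the spanner sit in the ring's two holes (at least 6 mm deep) while the ring has not yet been turned to within 0.3 rad of its mark (((horizontal distance between pin_a and hole_a below 0.005 m and z of pin_a in the frame of hole_a below -0.006 m and horizontal distance between pin_b and hole_b below 0.005 m and z of pin_b in the frame of hole_b below -0.006 m) or (horizontal distance between pin_a and hole_b below 0.005 m and z of pin_a in the frame of hole_b below -0.006 m and horizontal distance between pin_b and hole_a below 0.005 m and z of pin_b in the frame of hole_a below -0.006 m)) and value of joint lock_ring below -0.3 rad), for 0.2 s.
2. with both pins in the holes, the ring's yellow line is within 0.12 rad (7 degrees) of the housing's (((horizontal distance between pin_a and hole_a below 0.005 m and z of pin_a in the frame of hole_a below -0.006 m and horizontal distance between pin_b and hole_b below 0.005 m and z of pin_b in the frame of hole_b below -0.006 m) or (horizontal distance between pin_a and hole_b below 0.005 m and z of pin_a in the frame of hole_b below -0.006 m and horizontal distance between pin_b and hole_a below 0.005 m and z of pin_b in the frame of hole_a below -0.006 m)) and value of joint lock_ring between -0.12 and 0.12 rad), for 0.2 s.
At the end, for the whole second after the job is handed in: The ring's yellow line is within 0.12 rad (7 degrees) of the housing's; the spanner sits upright on the stand's saddle between the cheeks (origin within 9 mm of the seat's middle and 3 mm of its height, tilt under 0.1 rad, along the saddle within 0.25 rad), released and at rest (value of joint lock_ring between -0.12 and 0.12 rad and horizontal distance between spanner and stand_seat below 0.009 m and z of spanner in the frame of stand_seat between -0.003 and 0.003 m and angle between spanner's own z axis and vertical below 0.1 rad and angle between the x axis of spanner and the x axis of stand, either way round below 0.25 rad and linear speed of spanner below 0.02 m/s); the robot touches nothing.
It fails at once if the fingers touch the ring or the housing (over 1 N) (contact force between the fingers and housing above 1 N).
It fails at once if the tape is moved by more than 20 mm (distance of tape from where it was at the start of the episode above 0.02 m).
It fails at once if the capacitor is moved by more than 20 mm (distance of capacitor from where it was at the start of the episode above 0.02 m).
It fails at once if the transformer is moved by more than 20 mm (distance of transformer from where it was at the start of the episode above 0.02 m).
It fails at once if the heatsink is moved by more than 20 mm (distance of heatsink from where it was at the start of the episode above 0.02 m).
It also fails if it takes over 48 s, if anything falls off the work surface, if the arm or the gripper's body presses on something with over 40 N, if the wrist force passes 120 N, or if a joint passes its speed limit or range.

ROBOT

A 6-joint arm with a two-finger parallel gripper is mounted at the origin on a cart in front of the work surface, level with it; the furniture and walls round the work are solid. World frame = base frame: x ahead of the robot, y to its left, z up, the work surface at z = 0. Lengths are in mm, angles in rad, forces in N, time in s.
With the tool pointing down it reaches from about 350 to 775 mm from the base axis. Payload 5.5 kg.
Tool frame: the origin (TCP) lies midway between the tips of the shut fingers; the grasp point (between the pads) lies 19 mm behind it (r.grasp_offset is the distance from the TCP to the grasp point, in mm); z points along the fingers, y is the line along which they close (so a half turn about z gives the same grasp; the last joint's range is limited). The gripper opens to 85 mm and grips with 20 to 120 N. Pads are 22 mm wide; open, the fingers measure 114 mm over their backs; the gripper's body (76 mm by 85 mm) begins 54 mm behind the grasp point. The pads swing forward as they close: fully open they stand 13 mm farther back than shut.
Start: joints at [0.965, 0.313, 0.046, 1.304, 0, 1.431], TCP at [258.284, 513.771, 231.323] pointing down, gripper open.
Joint ranges: [-2.76, 2.76], [-0.86, 1.69], [-1.03, 1.26], [-2.2, 2.34], [-1.47, 1.5], [-3.14, 3.14]. Speed limits (rad/s): [2.57, 2.57, 3.14, 3.14, 3.14, 3.14].

INTERFACE

Orientations are given as a unit quaternion [x, y, z, w].
In Python, from station import r gives the robot as it stands.
- The arm moves only by the tool carry_out, never from a script. Its argument "moves" is a list of rows, each a list of 4 numbers: the shift along the tool's x, y, z in units of 30 mm (1.0 is 30 mm), then the turn about the tool's z in units of 5 degrees (1.0 is 5 degrees). A call has 1 to 10 rows; each row shifts and turns the commanded pose from where the row before left it, along the tool's axes as they then stand; what a row does not reach is not made up. A row lasts 1/10 s, in which the tool goes at most 50 mm and 8.59 degrees, less where a joint would pass 70% of its speed; a pose out of reach is approached as far as the arm can. A call is refused whole if a number of a shift passes 1 or a number of a turn 1, either way. A call with a gripper value outside its range is refused whole. "gripper" is the closure, from -1 (fully open) to 1 (shut), set as the call begins (left out, the last holds). The fingers move at their own pace and stop on an object; the grip force is fixed at half the most. Time passes only in rows, so rows that do not move let the fingers close. It gives the time, the measured TCP pose, the force, the opening and the grip force at its end, in the units of the state.
- r.sense(): the state, without advancing time (a new reading comes with each control period).
- r.get_image(name): name is "scene" or "top" or "wrist"; returns a dict with "frame" (420x560x3 uint8, red, green, blue), "intrinsics" (3x3 intrinsics, pixels), "rvec" (rotation vector, rad) and "tvec" (3), from world to camera coordinates, as OpenCV has them. Camera axes: x right, y down, z forward; pixel columns grow to the right and rows downward; lengths in mm; the calibration is good to about 2 mm. A picture is of the moment at which its call begins. There is no depth.
- r.close_job(): hands the job in; it is judged then, once.
Trained networks look in a picture, given as the dict that the camera call returned (one of the last four; its "shot" number tells which), for a name from the list of things; names that differ only in an ending like _2 or _b are one class to them, and where a whole thing is asked for, a point or a joint stands for the part that bears it (a point fixed in the world has none). Each returns a list of dicts, best first, with "p" (0 to 1); they miss things now and then, are a little off and sometimes report something else, mostly with a low value. They report only what shows in the picture. A call takes as long as a camera call. They do not tell look-alikes from the thing itself.
- r.look_for(label, picture): "xy" ([column, row] in pixels, amid what is visible of it).
- r.mark_of(label, picture): "xy" ([column, row] in pixels: a listed point, or the origin of a listed thing).
The state is a dict: "time_s": time; "joint_pos": joint angles; "joint_vel": joint speeds; "effort": joint torques, N m; "tcp_pos": TCP position; "ee_rot": TCP orientation; "ft_force": force on the tool from outside, world axes, zero at the start; "wrist_torque": the same for the moment, N m; "opening": opening from 0.0 (shut) to 1.0 (fully open); "grasp_force": force on a finger pad.
Only numpy, scipy, OpenCV 4.12 (cv2) and the standard library are available. Lean on these libraries where they do the work, as an engineer would, in place of code of your own. Each camera call takes 0.05 s, during which the arm holds its last target. There are 200 camera calls.

## Working session

There is one attempt and no reset: what is moved stays moved. The work goes in short steps, Python scripts to look and compute and a tool call to move; the robot and the scene stay as the last step left them, time stands still between calls to the robot, and variables do not carry over. Pictures are saved under pics/ and viewed, at most 10 in all, crops included, and the job is handed in when it is done.

Besides the shell and the picture viewer there is one more tool, called after "Request:" by a JSON object that holds its "name" and its "arguments". carry_out: Moves the arm, as the interface text tells. Its arguments: {"type":"object","properties":{"moves":{"type":"array","items":{"type":"array","items":{"type":"number"}}},"gripper":{"type":"number"}},"required":["moves"]}

```bash
mkdir -p pics; ls
cat > h.py <<'E'
import numpy as np, cv2
from scipy.spatial.transform import Rotation as R
from station import r
def save(im,name): cv2.imwrite('pics/'+name+'.png',cv2.cvtColor(im['frame'],cv2.COLOR_RGB2BGR))
def ray(im,xy):
    K=np.array(im['intrinsics'],float);M=cv2.Rodrigues(np.array(im['rvec'],float))[0];t=np.array(im['tvec'],float).ravel()
    d=M.T@np.linalg.inv(K)@np.array([xy[0],xy[1],1.]);return -M.T@t,d/np.linalg.norm(d)
def onz(im,xy,z):
    c,d=ray(im,xy);return c+d*(z-c[2])/d[2]
def proj(im,p):
    return cv2.projectPoints(np.array(p,float).reshape(-1,1,3),np.array(im['rvec'],float),np.array(im['tvec'],float),np.array(im['intrinsics'],float),None)[0].reshape(-1,2)
E
python3 - <<'E'
from h import *
np.set_printoptions(precision=1,suppress=True)
Z=dict(housing=0,ring_center=58,hole_a=58,spanner=26,spanner_grip=73,pin_a=16,stand=0,stand_seat=26,tape=0,capacitor=0,transformer=0,heatsink=0)
ims=[]
for n in ['scene','top']:
    im=r.get_image(n);save(im,n+'0');print(n,'cam',ray(im,(280,210)))
    for l,z in Z.items():
        for d in r.mark_of(l,im)[:4]: print(l,round(d['p'],2),np.array(d['xy']),onz(im,d['xy'],z)[:2])
s=r.sense();print(s['time_s'],R.from_quat(s['ee_rot']).as_matrix(),s['tcp_pos'])
E
```

```text
pics
scene cam (array([ -92. , -352.9,  857.6]), array([ 0.6,  0.4, -0.7]))
housing 0.84 [345.  289.7] [ 527.7 -118.9]
housing 0.64 [298.6 259. ] [545.8   6.2]
ring_center 0.97 [349.2 272. ] [ 529.6 -121. ]
ring_center 0.76 [298.  241.1] [544.5   9.2]
hole_a 0.95 [355.3 266.6] [ 549.  -124.8]
hole_a 0.8 [340.3 279.2] [ 503.6 -114.7]
hole_a 0.7 [294.6 247. ] [526.2   6.3]
hole_a 0.59 [305.4 250.4] [530.6 -17.6]
spanner 0.86 [245.1 231.2] [529.9 139. ]
spanner_grip 0.63 [239.2 221.5] [511.2 138.8]
pin_a 0.76 [232.4 242. ] [494.7 149.1]
pin_a 0.59 [255.5 229.5] [554.8 128.2]
stand 0.58 [244.6 241.7] [521.9 136. ]
stand_seat 0.71 [241.8 230.3] [528.  146.8]
tape 0.72 [270.8 185.4] [716.  194.1]
capacitor 0.77 [269.4 292. ] [435.5   9.8]
transformer 0.91 [144.6 260.5] [355.3 286.6]
heatsink 0.7 [379.2 243.1] [ 687.3 -121.9]
heatsink 0.2 [273.3 186.8] [715.  185.8]
top cam (array([ 305.5,   63.8, 1270. ]), array([ 0.2, -0. , -1. ]))
housing 0.95 [351.9 222.7] [ 514.3 -128. ]
housing 0.94 [298.4 213.7] [538.3   7.3]
ring_center 0.95 [353.4 217.3] [ 518.  -123.3]
ring_center 0.51 [299.4 207.8] [542.2   7.3]
hole_a 0.85 [360.5 206.5] [ 544.6 -141.5]
hole_a 0.7 [354.5 227.9] [ 492.  -125.1]
hole_a 0.68 [292.6 207.7] [542.5  23.8]
hole_a 0.51 [308.2 204.4] [550.5 -14.2]
spanner 0.54 [248.9 218.6] [521.8 131.3]
pin_a 0.63 [251.  210.5] [544.1 126.7]
pin_a 0.53 [350.8 226.4] [ 502.4 -122.5]
pin_a 0.37 [349.6 223.7] [ 509.2 -119.7]
stand 0.72 [247.6 218.7] [526.1 136. ]
stand 0.62 [246.9 220.9] [520.5 137.8]
stand_seat 0.74 [248.  221.5] [514.5 133.5]
tape 0.62 [229.2 148.1] [712.2 184.6]
capacitor 0.68 [301.  258.7] [424.    2.3]
transformer 0.76 [185.2 285.9] [359.  288.7]
heatsink 0.63 [348.6 159.2] [ 681.3 -124.8]
heatsink 0.6 [247.3 217.9] [528.1 136.8]
1.3 [[-0.9  0.4  0. ]
 [ 0.4  0.9  0. ]
 [ 0.   0.  -1. ]] [258.3 513.8 231.4]
```

Run:
```python
import cv2
a=cv2.imread('pics/top0.png')[130:310,150:410];b=cv2.imread('pics/scene0.png')[170:330,180:420]
cv2.imwrite('pics/c1.png',cv2.resize(a,None,fx=3,fy=3,interpolation=cv2.INTER_CUBIC))
cv2.imwrite('pics/c2.png',cv2.resize(b,None,fx=3.3,fy=3.3,interpolation=cv2.INTER_CUBIC))
```

```text
(no output)
```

View pics/c1.png

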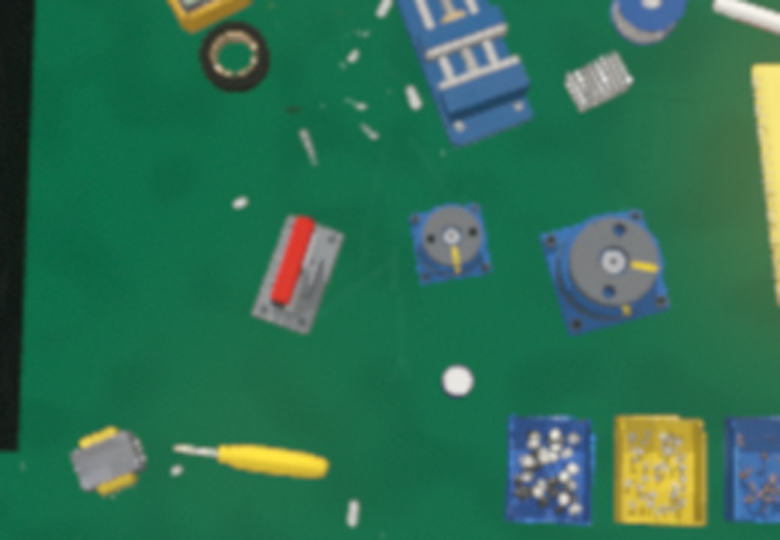

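View pics/c2.png

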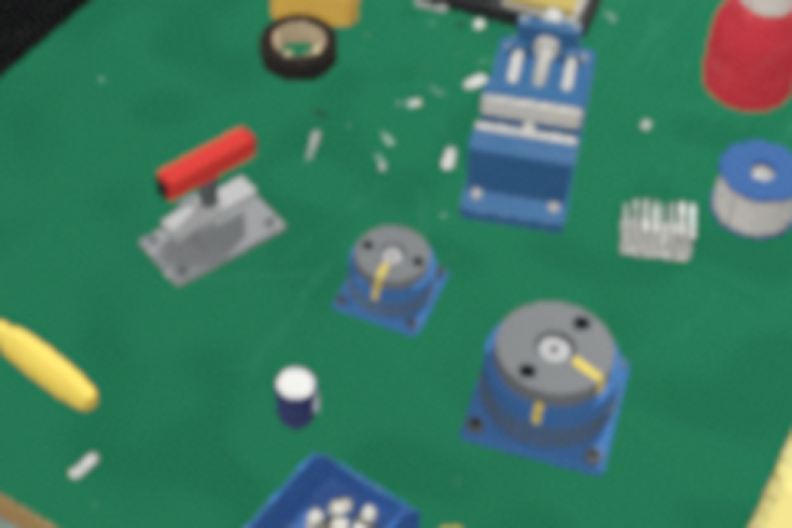

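The top view shows the right (big) housing at crop (613,262), its ring line pointing right and slightly down (645,267), and the housing line at (627,311). That means about 65° of clockwise turn. The spanner's red bar runs from (303,222) to (283,298), with the small look-alike housing at (451,237). The scene view agrees. I'll move over the spanner and look with the wrist camera.

```bash
cat >> h.py <<'E'
def plan(p,bar):
    "turn (5deg units about tool z) first, then shift (30mm units) in turned axes; bar = world yaw (deg) of tool x line"
    s=r.sense();M=R.from_quat(s['ee_rot']).as_matrix();t=np.array(s['tcp_pos'])
    y=np.degrees(np.arctan2(M[1,0],M[0,0]));d=(bar-y+90)%180-90   # world turn
    M2=R.from_euler('z',d,degrees=True).as_matrix()@M
    print('t',round(s['time_s'],2),'tcp',np.round(t,1),'x yaw',round(y,2),'tilt',np.round(M[:,2],4),'TURN',round(-d/5,3),'SHIFT',np.round(M2.T@(np.array(p,float)-t)/30,3),'j',np.round(s['joint_pos'],2),'open',round(s['opening'],3),'F',np.round(s['ft_force'],1),'grip',s['grasp_force'])
E
python3 -c "
from h import *
plan([500,132,200],-17)"
```

```text
t 1.3 tcp [258.3 513.8 231.4] x yaw 153.31 tilt [ 0.e+00  1.e-04 -1.e+00] TURN -1.938 SHIFT [-11.426  -9.814   1.044] j [0.97 0.31 0.05 1.3  0.   1.43] open 1.0 F [ 0.1 -0.1  0.6] grip 0.0
```

Request:
{"name": "carry_out", "arguments": {"moves": [[0,0,0,-0.9],[0,0,0,-1],[-0.95,-0.82,0.1,0],[-0.95,-0.82,0.1,0],[-0.95,-0.82,0.1,0],[-0.95,-0.82,0.1,0],[-0.95,-0.82,0.1,0],[-0.95,-0.82,0.1,0],[-0.95,-0.82,0.1,0],[-0.95,-0.82,0.1,0]], "gripper": -1}}

```text
time_s: 2.3
tcp_pos: [418.6, 257.1, 207.4]
ee_rot: [0.149, 0.989, 0.0, 0.0]
ft_force: [1.1, -0.4, -0.6]
opening: 0.998
grasp_force: 0.0
```

Request:
{"name": "carry_out", "arguments": {"moves": [[-0.95,-0.82,0.1,0],[-0.95,-0.82,0.1,0],[-0.95,-0.82,0,0],[-0.95,-0.82,0,0],[0,0,0,0]]}}

```text
time_s: 2.8
tcp_pos: [500.2, 127.4, 201.2]
ee_rot: [0.152, 0.988, -0.0, 0.001]
ft_force: [-0.4, 0.1, 0.8]
opening: 0.995
grasp_force: 0.0
```

Run:
```python
from h import *
np.set_printoptions(precision=1,suppress=True)
plan([520,135,54],-17)
im=r.get_image('wrist');save(im,'w1');print(ray(im,(280,210)))
for l,z in dict(spanner=26,spanner_grip=73,pin_a=16,stand=0,stand_seat=26).items():
    for d in r.mark_of(l,im)[:3]: print(l,round(d['p'],2),np.array(d['xy']),onz(im,d['xy'],z)[:2])
f=im['frame'].astype(int);m=((f[...,0]>110)&(f[...,1]<80)&(f[...,2]<80)).astype(np.uint8)
c=max(cv2.findContours(m,0,2)[0],key=cv2.contourArea);b=cv2.boxPoints(cv2.minAreaRect(c));print(b)
for z in(82,): print(np.array([onz(im,q,z) for q in b]))
print(r.sense()['time_s'])
```

```text
t 2.8 tcp [500.2 127.4 201.2] x yaw 162.51 tilt [ 0. -0. -1.] TURN -0.097 SHIFT [-0.5  0.4  4.9] j [ 0.1  0.2 -0.2  1.2 -0.   0.4] open 0.995 F [-0.4  0.1  0.8] grip 0.0
(array([438.1, 147.1, 344.3]), array([ 0.2, -0.1, -1. ]))
spanner 0.69 [295.2 214.3] [522.9 136.9]
spanner_grip 0.81 [295.9 227.5] [521.4 135.7]
pin_a 0.74 [289.1 233.7] [543.1 124.9]
pin_a 0.6 [295.3 184.4] [496.8 145.4]
stand 0.61 [290.9 205.7] [519.6 134.5]
stand_seat 0.61 [291.8 213.5] [521.1 134.1]
stand_seat 0.56 [382.  345.5] [690.3 183.8]
[[283.3 268.8]
 [287.1 185. ]
 [304.1 185.7]
 [300.3 269.6]]
[[549.8 115.8  82. ]
 [483.5 139.5  82. ]
 [488.1 152.   82. ]
 [554.7 129.1  82. ]]
3.1
```

View pics/w1.png

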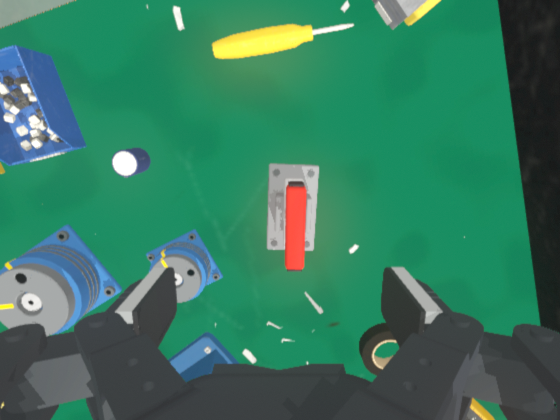

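The wrist view shows the bar from (300,186) to (292,269), parallel to the stand foot. The spanner is centred near (520.5, 135.3) with yaw about -19.5°.

```bash
python3 -c "
from h import *
plan([520.5,135.2,54],-19.5)"
```

```text
t 3.1 tcp [497.1 131.7 201.4] x yaw 162.91 tilt [-2.e-04  3.e-04 -1.e+00] TURN 0.482 SHIFT [-0.699  0.37   4.912] j [ 0.1   0.21 -0.17  1.2   0.    0.4 ] open 1.003 F [ 0.2 -0.8  0.6] grip 0.0
```

Request:
{"name": "carry_out", "arguments": {"moves": [[0,0,0,0.48],[-0.35,0.18,0.8,0],[-0.35,0.19,0.8,0],[0,0,0.8,0],[0,0,0.8,0],[0,0,0.6,0],[0,0,0,0],[0,0,0,0]]}}

```text
time_s: 3.9
tcp_pos: [520.8, 134.9, 87.6]
ee_rot: [0.169, 0.986, 0.0, -0.0]
ft_force: [-0.6, 0.6, 1.7]
opening: 1.003
grasp_force: 0.0
```

Run:
```python
from h import *
np.set_printoptions(precision=1,suppress=True)
plan([520.5,135.2,54],-19.5)
im=r.get_image('wrist');save(im,'w2')
f=im['frame'].astype(int);m=((f[...,0]>110)&(f[...,1]<80)&(f[...,2]<80)).astype(np.uint8)
c=max(cv2.findContours(m,0,2)[0],key=cv2.contourArea);b=cv2.boxPoints(cv2.minAreaRect(c));print(b)
print(np.array([onz(im,q,82) for q in b]))
for l,z in dict(spanner_grip=73).items():
    for d in r.mark_of(l,im)[:3]: print(l,round(d['p'],2),np.array(d['xy']),onz(im,d['xy'],z)[:2])
```

```text
t 3.9 tcp [520.8 134.9  87.6] x yaw 160.49 tilt [-0.  0. -1.] TURN -0.002 SHIFT [0.  0.  1.1] j [ 0.1  0.3 -0.3  0.9  0.   0.4] open 1.003 F [-0.6  0.6  1.7] grip 0.0
[[260. 190.]
 [293. 190.]
 [293. 331.]
 [260. 331.]]
[[483.2 139.7  82. ]
 [488.  153.4  82. ]
 [555.  130.5  82. ]
 [549.6 115.1  82. ]]
spanner_grip 0.88 [278.3 260.1] [520.6 135. ]
```

Request:
{"name": "carry_out", "arguments": {"moves": [[0,0,0.6,0],[0,0,0.52,0],[0,0,0,0],[0,0,0,0]]}}

```text
time_s: 4.4
tcp_pos: [521.8, 134.2, 54.7]
ee_rot: [0.17, 0.985, 0.0, 0.001]
ft_force: [-0.8, -0.2, 0.1]
opening: 1.0
grasp_force: 0.0
```

Request:
{"name": "carry_out", "arguments": {"moves": [[0,0,0,0],[0,0,0,0],[0,0,0,0],[0,0,0,0],[0,0,0,0],[0,0,0,0],[0,0,0,0]], "gripper": 1}}

```text
time_s: 5.1
tcp_pos: [521.6, 134.2, 54.0]
ee_rot: [0.17, 0.985, 0.0, 0.0]
ft_force: [-0.5, -0.9, 3.4]
opening: 0.174
grasp_force: 58.7
```

```bash
python3 -c "
from h import *
plan([522,-122,160],-11)"
```

```text
t 5.1 tcp [521.6 134.2  54. ] x yaw 160.41 tilt [ 8.e-04  1.e-04 -1.e+00] TURN -1.718 SHIFT [-1.644 -8.378 -3.535] j [ 0.1   0.36 -0.34  0.86  0.    0.44] open 0.174 F [-0.5 -0.9  3.4] grip 58.74281644821167
```

Request:
{"name": "carry_out", "arguments": {"moves": [[0,0,-0.7,0],[0,0,-0.9,0],[0,-0.3,-0.9,0],[0,-0.8,-0.5,-0.9],[-0.1,-1,0,-0.8],[-0.2,-1,0,0],[-0.2,-1,0,0],[-0.2,-0.8,0,0],[0,0,0,0],[0,0,0,0]]}}

```text
time_s: 6.1
tcp_pos: [506.3, -12.9, 143.2]
ee_rot: [0.097, 0.995, 0.0, -0.001]
ft_force: [0.3, -0.7, -1.5]
opening: 0.177
grasp_force: 58.8
```

```bash
cat > ring.py <<'E'
from h import *
np.set_printoptions(precision=1,suppress=True)
import sys
plan([522,-122,130],-11)
im=r.get_image('wrist');save(im,sys.argv[1])
for l,z in dict(ring_center=58,hole_a=58,housing=0,pin_a=r.sense()['tcp_pos'][2]-38).items():
    for d in r.mark_of(l,im)[:4]: print(l,round(d['p'],2),np.array(d['xy']),onz(im,d['xy'],z)[:2])
print(r.sense()['time_s'])
E
python3 ring.py w3
```

```text
t 6.1 tcp [506.3 -12.9 143.2] x yaw 168.82 tilt [-0.  0. -1.] TURN -0.035 SHIFT [-1.2 -3.5  0.4] j [-0.2  0.2 -0.3  1.1  0.   0. ] open 0.177 F [ 0.3 -0.7 -1.5] grip 58.778289556503296
ring_center 0.93 [129.5 269.7] [ 520.8 -125.4]
ring_center 0.88 [312.6 259.4] [538.6   5.6]
hole_a 0.7 [332.9 254.1] [537.4  20.5]
hole_a 0.57 [125.6 236.4] [ 496.1 -120.4]
housing 0.77 [157.9 243.1] [ 521.1 -124.7]
housing 0.61 [305.9 241.7] [545.2   4.1]
pin_a 0.75 [278.2 196.7] [479.4  -7.7]
pin_a 0.73 [521.1 361.8] [610.5 119.5]
pin_a 0.25 [126.4 238.7] [486.4 -95.5]
6.35
```

View pics/w3.png

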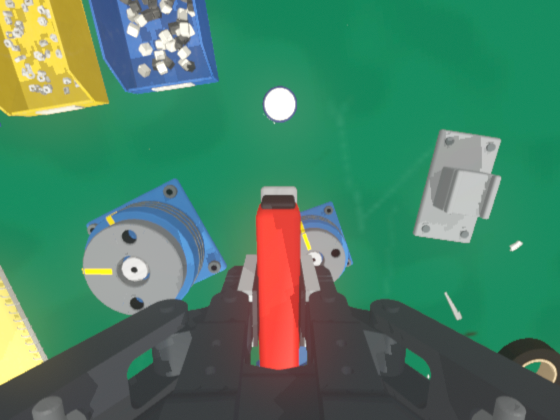

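The wrist view shows the real ring's shaft at about (133,270), its holes at about (129,237) and (136,303), the ring line at (97,271) and the housing line at (110,219). The empty stand is at (462,187).

```bash
cat > blob.py <<'E'
from h import *
np.set_printoptions(precision=1,suppress=True)
im=r.get_image('wrist');g=im['frame'].astype(int)
def blob(m,x,y,w):
    m=m.astype(np.uint8);n,l,st,ce=cv2.connectedComponentsWithStats(m)
    return [(ce[i],st[i,4]) for i in range(1,n) if abs(ce[i]-[x,y]).max()<w and st[i,4]>15]
dark=g.max(2)<50
H=[]
for x,y in[(129,237),(136,303)]:
    for c,a in blob(dark,x,y,10): H.append(onz(im,c,58)[:2]);print('hole',c,a,H[-1])
sat=(g[...,0]>150)&(g[...,1]>130)&(g[...,2]<90)
for (x,y,z) in[(97,271,58),(110,219,46)]:
    for c,a in blob(sat,x,y,12): print('line',c,a,onz(im,c,z)[:2])
print('shaft px on z55',onz(im,(133.5,270),55)[:2])
E
python3 blob.py
python3 - <<'E'
import cv2
a=cv2.imread('pics/w3.png')[170:320,60:240];cv2.imwrite('pics/c3.png',cv2.resize(a,None,fx=4,fy=4,interpolation=cv2.INTER_NEAREST))
E
```

```text
hole [134.2 303.1] 58 [ 548.1 -129.1]
line [ 95.9 270. ] 130 [ 517.3 -148.4]
line [108.5 219.1] 36 [ 484.6 -134.1]
shaft px on z55 [ 523.5 -123.3]
```

View pics/c3.png

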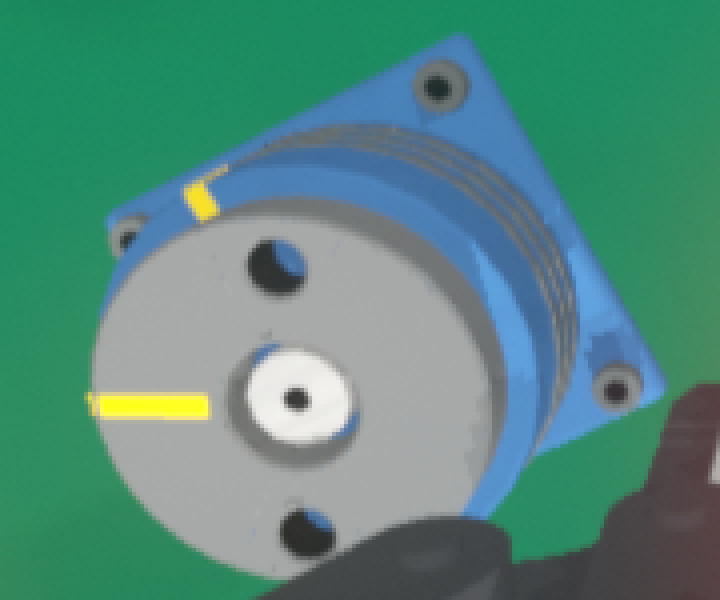

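Run:
```python
from h import *
np.set_printoptions(precision=2,suppress=True)
im=r.get_image('wrist')
a,b,c,l=[onz(im,(x-.4,y-.4),58)[:2] for x,y in[(129.1,236.6),(136.9,303.4),(133.5,271.8),(97.4,271.4)]]
h=onz(im,(110.3,220.8),46)[:2];m=(a+b)/2
an=lambda v:np.degrees(np.arctan2(v[1],v[0]))
print(a,b,'d',np.linalg.norm(a-b),'mid',m,'bore',c,'bar',an(b-a),'line',an(l-c),'housing line',an(h-c),an(h-m),np.linalg.norm(h-c),np.linalg.norm(l-c))
plan([*(m+c)/2,130],an(b-a))
```

```text
[ 497.21 -117.42] [ 548.47 -127.49] d 52.23347824574226 mid [ 522.84 -122.45] bore [ 523.56 -122.38] bar -11.11765871756071 line -101.67074216643624 housing line -163.79945926328443 -163.60024224219083 39.00931296724788 26.122355918042455
t 6.45 tcp [506.7 -11.9 143.6] x yaw 168.99 tilt [-0.  0. -1.] TURN 0.021 SHIFT [-1.25 -3.51  0.45] j [-0.18  0.23 -0.29  1.05  0.    0.01] open 0.179 F [ 0.3  0.7 -0.5] grip 58.77473473548889
```

Run:
```python
from h import *
np.set_printoptions(precision=2,suppress=True)
im=r.get_image('wrist');s=r.sense();t=np.array(s['tcp_pos']);M=R.from_quat(s['ee_rot']).as_matrix()
g=im['frame'].astype(int);m=((g[...,0]>110)&(g[...,1]<80)&(g[...,2]<80))
for c in(270,278,286):
    rr=np.where(m[150:400,c])[0]+150;print(c,rr.min(),rr.max(),[M.T@(onz(im,(c,q),t[2]+28)-t) for q in(rr.min()-.5,rr.max()+.5)])
# crossbar near end, bottom/top edges
for q in(186,187,188): print(q, M.T@(onz(im,(278,q),t[2]-20)-t))
def w(x,y,z): return proj(im,t+M@np.array([x,y,z]))[0]
print('model: grip ends',w(35,0,-28),w(-35,0,-28),'sides',w(35,8,-28),w(35,-8,-28),'crossbar end top',w(34,0,20),'bot',w(34,0,28),w(34,9,20),w(34,-9,20))
col=g[180:215,278];print(col[:, :].tolist())
```

```text
270 209 368 [array([ 36.96,  -2.8 , -28.  ]), array([-28.2,  -3.2, -28. ])]
278 209 370 [array([ 36.97,  -0.03, -28.  ]), array([-29.13,  -0.04, -28.  ])]
286 209 369 [array([ 36.97,   2.74, -28.  ]), array([-28.66,   3.13, -28.  ])]
186 [36.45 -0.13 20.  ]
187 [35.97 -0.13 20.  ]
188 [35.48 -0.13 20.  ]
model: grip ends [278.09 213.99] [278.09 382.94] sides [301.07 214.  ] [255.1  213.98] crossbar end top [278.28 191.01] bot [278.3  188.06] [296.85 191.02] [259.7 191. ]
[[48, 142, 98], [48, 141, 97], [49, 141, 98], [50, 141, 98], [51, 141, 98], [66, 142, 103], [131, 156, 138], [174, 174, 170], [186, 185, 182], [195, 194, 191], [198, 196, 193], [199, 197, 194], [199, 198, 195], [198, 196, 193], [171, 169, 166], [92, 85, 82], [70, 58, 54], [70, 58, 53], [70, 57, 53], [72, 57, 53], [73, 57, 53], [74, 58, 55], [75, 60, 57], [81, 66, 63], [87, 73, 71], [87, 74, 71], [84, 67, 64], [81, 61, 58], [108, 59, 55], [177, 61, 53], [217, 64, 53], [226, 66, 53], [230, 67, 55], [231, 67, 54], [232, 68, 56]]
```

```bash
python3 -c "
from h import *
plan([524.8,-122.7,112],-11.3)"
```

```text
t 6.5 tcp [506.8 -12.  143.7] x yaw 168.98 tilt [ 0.e+00  1.e-04 -1.e+00] TURN 0.055 SHIFT [-1.312 -3.501  1.056] j [-0.18  0.23 -0.29  1.05  0.    0.01] open 0.178 F [ 0.2  0.2 -1.2] grip 58.77502620220184
```

Request:
{"name": "carry_out", "arguments": {"moves": [[-0.2,-0.6,0,0.05],[-0.35,-0.9,0,0],[-0.35,-0.9,0.1,0],[-0.25,-0.7,0.4,0],[-0.16,-0.4,0.5,0],[0,0,0,0],[0,0,0,0],[0,0,0,0]]}}

```text
time_s: 7.3
tcp_pos: [524.9, -122.5, 114.3]
ee_rot: [0.098, 0.995, 0.0, 0.0]
ft_force: [-0.4, -0.6, -1.5]
opening: 0.178
grasp_force: 58.8
```

Run:
```python
from h import *
plan([524.8,-122.7,86],-11.3)
import json
for n in['scene']:
    im=r.get_image(n);save(im,n+'1')
    s=r.sense();t=np.array(s['tcp_pos']);M=R.from_quat(s['ee_rot']).as_matrix()
    print(proj(im,[t+M@[1.6+26,0,38],t+M@[1.6-26,0,38],[497.7,-117.3,58],[548.7,-127.5,58]]).round(1))
    for l in('pin_a','hole_a'):
        for d in r.mark_of(l,im)[:3]: print(l,round(d['p'],2),np.round(d['xy'],1))
a=cv2.imread('pics/scene1.png')[190:310,280:430];cv2.imwrite('pics/c4.png',cv2.resize(a,None,fx=5,fy=5,interpolation=cv2.INTER_CUBIC))
```

```text
t 7.3 tcp [ 524.9 -122.5  114.3] x yaw 168.71 tilt [ 5.e-04  2.e-04 -1.e+00] TURN 0.003 SHIFT [ 0.004 -0.006  0.943] j [-0.38  0.31 -0.26  1.01  0.   -0.18] open 0.178 F [-0.4 -0.6 -1.5] grip 58.80199134349823
[[340.9 275.7]
 [357.5 261.2]
 [340.  281.7]
 [356.4 267.3]]
pin_a 0.89 [354.7 258.5]
pin_a 0.58 [340.9 277.8]
hole_a 0.78 [305.3 250. ]
hole_a 0.77 [355.5 269.9]
hole_a 0.67 [336.5 282.1]
```

View pics/c4.png

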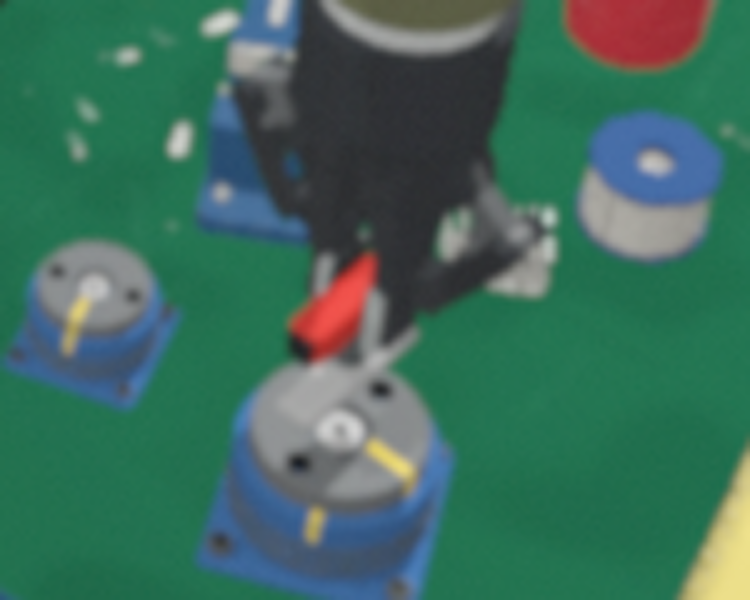

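The scene view shows the spanner hovering over the ring, with holes at (356,268) and (340,282) within 1 px of my projections. I'm descending.

Request:
{"name": "carry_out", "arguments": {"moves": [[0,0,0.4,0],[0,0,0.2,0],[0,0,0.1,0],[0,0,0.05,0],[0,0,0,0]]}}

```text
time_s: 7.95
tcp_pos: [524.5, -123.2, 90.8]
ee_rot: [0.099, 0.995, 0.0, -0.0]
ft_force: [-0.2, -0.0, -1.9]
opening: 0.176
grasp_force: 58.8
```

```bash
python3 -c "
from h import *
plan([524.8,-122.7,86],-11.3);print(r.sense()['wrist_torque'])"
```

```text
t 7.95 tcp [ 524.5 -123.2   90.8] x yaw 168.66 tilt [-7.e-04  4.e-04 -1.e+00] TURN -0.008 SHIFT [-0.005  0.019  0.159] j [-0.38  0.33 -0.29  0.95  0.   -0.18] open 0.176 F [-0.2 -0.  -1.9] grip 58.797065019607544
[-0.03164031  0.04667591  0.04104618]
```

Request:
{"name": "carry_out", "arguments": {"moves": [[0,0,0.08,0],[0,0,0.07,0],[0,0,0,0],[0,0,0,0],[0,0,0,0]]}}

```text
time_s: 8.45
tcp_pos: [524.9, -123.3, 86.8]
ee_rot: [0.099, 0.995, 0.0, 0.0]
ft_force: [0.1, 0.6, -2.5]
opening: 0.175
grasp_force: 58.9
```

```bash
python3 -c "
from h import *
u=lambda a:np.array([np.cos(np.radians(a)),np.sin(np.radians(a))])
plan([*(np.array([523.2,-122.4])-1.6*u(180-73.6)),86],-73.6);print(r.sense()['wrist_torque'])"
```

```text
t 8.45 tcp [ 524.9 -123.3   86.8] x yaw 168.66 tilt [ 2.e-04  0.e+00 -1.e+00] TURN 12.452 SHIFT [-0.008 -0.045  0.026] j [-0.38  0.33 -0.3   0.94  0.   -0.18] open 0.175 F [ 0.1  0.6 -2.5] grip 58.85571599006653
[ 0.01285765 -0.00681555  0.01855833]
```

Request:
{"name": "carry_out", "arguments": {"moves": [[0,0,0,0.5],[0,0,0,0.9],[0,0,0,0.9],[0.01,-0.01,0,0.9],[0,-0.01,0,0.9],[0.01,-0.01,0,0.9],[0,-0.01,0,0.9],[0,0,0,0.9],[0,0,0,0.6],[0,0,0,0]]}}

```text
time_s: 9.45
tcp_pos: [523.6, -125.1, 86.9]
ee_rot: [0.41, 0.912, -0.001, 0.0]
ft_force: [-2.3, -3.5, -0.6]
opening: 0.178
grasp_force: 59.0
```

```bash
python3 -c "
from h import *
u=lambda a:np.array([np.cos(np.radians(a)),np.sin(np.radians(a))])
plan([*(np.array([523.2,-122.4])-1.6*u(180-73.6)),86],-73.6);print(r.sense()['wrist_torque'])"
```

```text
t 9.45 tcp [ 523.6 -125.1   86.9] x yaw 131.63 tilt [-2.0e-04 -2.2e-03 -1.0e+00] TURN 5.047 SHIFT [0.037 0.012 0.03 ] j [-0.38  0.33 -0.3   0.94 -0.    0.46] open 0.178 F [-2.3 -3.5 -0.6] grip 59.00137424468994
[-0.97805102  0.28883776  0.09909855]
```

Request:
{"name": "carry_out", "arguments": {"moves": [[0,0,0,0.8],[0.01,0,0,0.9],[0.01,0,0,0.9],[0.01,0,0,0.9],[0,0,0,0.9],[0,0,0,0.7],[0,0,0,0.3],[0,0,0,0],[0,0,0,0],[0,0,0,0]]}}

```text
time_s: 10.45
tcp_pos: [522.2, -124.3, 86.7]
ee_rot: [0.611, 0.792, -0.001, -0.0]
ft_force: [-4.0, -5.2, -0.6]
opening: 0.176
grasp_force: 59.1
```

Run:
```python
from h import *
plan([522,-123,86],-73.6);print(r.sense()['wrist_torque'])
im=r.get_image('wrist');save(im,'w5')
a=cv2.imread('pics/scene1.png')
sc=r.get_image('scene');save(sc,'s2')
a=cv2.resize(im['frame'][:,:,::-1],(400,300));b=cv2.resize(sc['frame'][210:310,280:413,::-1],(400,300),interpolation=cv2.INTER_CUBIC)
cv2.imwrite('pics/c5.png',np.hstack([a,b]))
```

```text
t 10.45 tcp [ 522.2 -124.3   86.7] x yaw 104.71 tilt [-0.002  -0.0022 -1.    ] TURN -0.339 SHIFT [0.045 0.006 0.023] j [-0.38  0.33 -0.3   0.94 -0.    0.93] open 0.176 F [-4.  -5.2 -0.6] grip 59.1122442483902
[-1.11133471  0.83118289  0.18756279]
```

View pics/c5.png

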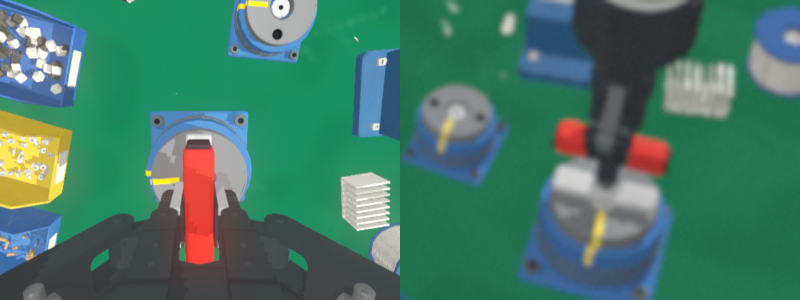

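The ring's line now nearly meets the housing line: wrist view around (150,176), scene view around (600,230). I'll measure the rest precisely.

Run:
```python
from h import *
np.set_printoptions(precision=1,suppress=True)
im=r.get_image('wrist');g=im['frame'].astype(int)
m=((g[...,0]>150)&(g[...,1]>130)&(g[...,2]<100))
C=np.array([523.2,-122.4]);an=lambda v:np.degrees(np.arctan2(v[1],v[0]))
ys,xs=np.where(m[220:280,195:255]);ys+=220;xs+=195
for z,lo,hi in((58,13,35),(46,37,41.5)):
    P=np.array([onz(im,(x,y),z)[:2]-C for x,y in zip(xs,ys)]);d=np.linalg.norm(P,axis=1);k=(d>lo)&(d<hi)
    print(z,k.sum(),P[k].mean(0),an(P[k].mean(0)))
# all yellow rows per column
for c in range(xs.min(),xs.max()+1,3): print(c,ys[xs==c].min(),ys[xs==c].max())
cv2.imwrite('pics/c6.png',cv2.resize(im['frame'][150:300,190:360,::-1],None,fx=4,fy=4,interpolation=cv2.INTER_NEAREST))
```

```text
58 227 [-24.2  -9.4] -158.89315805126424
46 46 [-35.9 -15.2] -157.07085479514407
203 240 240
206 240 245
209 240 245Traceback (most recent call last):
  File "<stdin>", line 11, in <module>
    return umr_minimum(a, axis, None, out, keepdims, initial, where)
ValueError: zero-size array to reduction operation minimum which has no identity
```

Run:
```python
from h import *
np.set_printoptions(precision=1,suppress=True)
im=r.get_image('wrist');g=im['frame'].astype(int)
m=((g[...,0]>150)&(g[...,1]>130)&(g[...,2]<100)).astype(np.uint8)
C=np.array([523.2,-122.4]);an=lambda v:np.degrees(np.arctan2(v[1],v[0]))
n,l,st,ce=cv2.connectedComponentsWithStats(m[220:280,195:255])
for i in range(1,n):
    if st[i,4]<8: continue
    c=ce[i]+[195,220]
    print(c,st[i],[(z,np.linalg.norm(q:=onz(im,c,z)[:2]-C),an(q)) for z in(58,46)])
cv2.imwrite('pics/c6.png',cv2.resize(im['frame'][150:300,190:360,::-1],None,fx=4,fy=4,interpolation=cv2.INTER_NEAREST))
```

```text
[206.9 242.2] [ 8 18  9  9 49] [(58, np.float64(39.46916839153812), np.float64(-169.69341206574154)), (46, np.float64(42.06203979518168), np.float64(-163.63427323290284))]
[231.9 252.8] [ 20  29  36   9 238] [(58, np.float64(26.418411724991742), np.float64(-158.8938515324174)), (46, np.float64(29.04411963740356), np.float64(-150.10809627699777))]
```

View pics/c6.png

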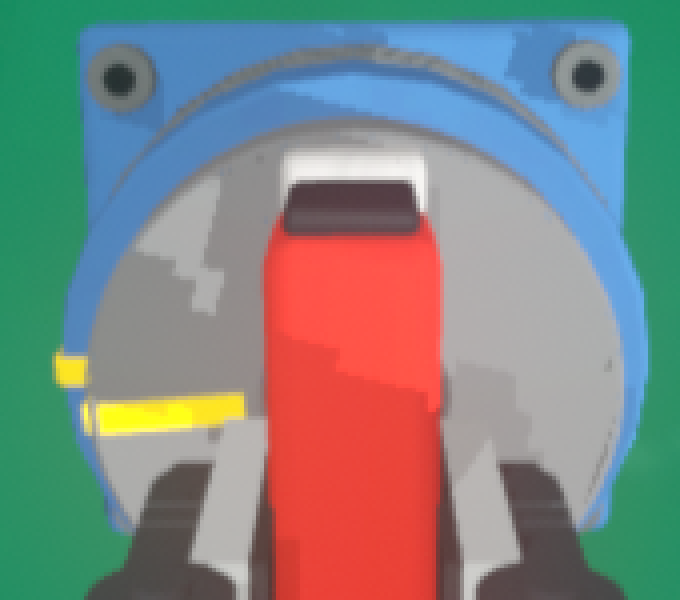

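The crop shows the housing line at (207,242) and the ring line at (232,253), so about 4.7° still to go.

Request:
{"name": "carry_out", "arguments": {"moves": [[0.02,0,0,0.5],[0.02,0,0,0.45],[0,0,0,0],[0,0,0,0],[0,0,0,0]]}}

```text
time_s: 11.15
tcp_pos: [521.8, -123.0, 86.6]
ee_rot: [0.643, 0.766, -0.001, -0.0]
ft_force: [-3.1, -4.7, -0.1]
opening: 0.179
grasp_force: 59.1
```

```bash
cat > lines.py <<'E'
from h import *
np.set_printoptions(precision=1,suppress=True)
plan([522,-123,86],-73.6);print(r.sense()['wrist_torque'])
im=r.get_image('wrist');g=im['frame'].astype(int)
m=((g[...,0]>150)&(g[...,1]>130)&(g[...,2]<100)).astype(np.uint8)
C=np.array([523.2,-122.4]);an=lambda v:np.degrees(np.arctan2(v[1],v[0]))
n,l,st,ce=cv2.connectedComponentsWithStats(m)
for i in range(1,n):
    if st[i,4]<8: continue
    for z in(58,46):
        q=onz(im,ce[i],z)[:2]-C
        if np.linalg.norm(q)<50: print(ce[i],st[i,4],z,np.linalg.norm(q),an(q))
save(im,'w6')
E
python3 lines.py
```

```text
t 11.15 tcp [ 521.8 -123.    86.6] x yaw 99.95 tilt [-0. -0. -1.] TURN -1.289 SHIFT [-0.  0.  0.] j [-0.4  0.3 -0.3  0.9 -0.   1. ] open 0.179 F [-3.1 -4.7 -0.1] grip 59.10886824131012
[-1.1  0.9  0.1]
[208.4 251.2] 49 58 38.84728065018577 -169.00087349208133
[208.4 251.2] 49 46 41.83132863402116 -162.756867077138
[231.4 255.2] 220 58 26.786572774935422 -163.61275183574412
[231.4 255.2] 220 46 29.45637534281413 -154.77075211562226
```

Request:
{"name": "carry_out", "arguments": {"moves": [[0,0,0,0],[0,0,0,-0.4],[0,0,0,-0.3],[0,0,0,0],[0,0,-0.15,0],[0,0,-0.3,0],[0,0,-0.5,0],[0,0,-0.7,0],[0,0,0,0],[0,0,0,0]]}}

```text
time_s: 12.2
tcp_pos: [523.4, -121.7, 136.8]
ee_rot: [0.62, 0.785, 0.001, 0.001]
ft_force: [-0.1, 0.5, -1.1]
opening: 0.177
grasp_force: 59.0
```

```bash
python3 lines.py
python3 - <<'E'
from h import *
plan([521.6,134.2,54],-19.6)
im=r.get_image('wrist');s=r.sense();t=np.array(s['tcp_pos']);M=R.from_quat(s['ee_rot']).as_matrix()
g=im['frame'].astype(int);m=((g[...,0]>110)&(g[...,1]<80)&(g[...,2]<80))
for c in(268,278,288):
    rr=np.where(m[150:400,c])[0]+150;print(c,rr.min(),rr.max(),(M.T@(onz(im,(c,rr.min()-.5),t[2]+28)-t)).round(2))
E
```

```text
t 12.2 tcp [ 523.4 -121.7  136.8] x yaw 103.44 tilt [ 0.  0. -1.] TURN -0.593 SHIFT [-0.  -0.1  1.7] j [-0.4  0.3 -0.2  1.1  0.   1. ] open 0.177 F [-0.1  0.5 -1.1] grip 59.04527306556702
[-0. -0. -0.]
[218.9 223.3] 32 58 39.57577697755699 -168.39977819377583
[218.9 223.3] 32 46 41.77238069136616 -163.51488612445294
[238.8 227.1] 146 58 26.17305434756951 -163.48701440997212
[238.8 227.1] 146 46 28.024240534280498 -156.2049977412699
t 12.25 tcp [ 522.8 -121.6  136. ] x yaw 103.43 tilt [ 1.e-04  9.e-04 -1.e+00] TURN -11.394 SHIFT [2.894 8.018 2.737] j [-0.38  0.29 -0.23  1.05  0.    0.96] open 0.174 F [-0.2 -0.5 -1.1] grip 59.042678475379944
268 208 368 [ 37.16  -3.09 -27.95]
278 208 370 [ 37.16   0.4  -27.95]
288 208 368 [ 37.16   3.88 -27.95]
```

Request:
{"name": "carry_out", "arguments": {"moves": [[0,0,-0.1,-1],[0,0,-0.1,-1],[0,0,-0.1,-1],[0,0,0,-1],[0,0,0,-1],[0,0,0,-1],[0,0,0,-1],[0,0,0,-1],[0,0,0,-1],[0,0,0,-1]]}}

```text
time_s: 13.3
tcp_pos: [522.1, -121.6, 143.9]
ee_rot: [0.228, 0.974, 0.0, -0.001]
ft_force: [0.3, -0.5, -2.1]
opening: 0.174
grasp_force: 58.9
```

Request:
{"name": "carry_out", "arguments": {"moves": [[0,0,0,-1],[0,0,0,-0.39],[0.15,0.5,0,0],[0.3,0.8,0,0],[0.4,0.95,0,0],[0.4,0.95,0,0],[0.4,0.95,0,0],[0.4,0.95,0,0],[0,0,0,0],[0,0,0,0]]}}

```text
time_s: 14.3
tcp_pos: [515.7, 44.0, 144.6]
ee_rot: [0.17, 0.986, 0.0, -0.001]
ft_force: [0.3, -0.2, -1.1]
opening: 0.172
grasp_force: 59.0
```

```bash
python3 -c "
from h import *
plan([521.6,134.2,70],-19.6)"
```

```text
t 14.3 tcp [515.7  44.  144.6] x yaw 160.47 tilt [-1.2e-03  2.0e-04 -1.0e+00] TURN 0.014 SHIFT [0.82  2.9   2.487] j [-0.07  0.25 -0.26  1.06  0.    0.27] open 0.172 F [ 0.3 -0.2 -1.1] grip 59.02304470539093
```

Request:
{"name": "carry_out", "arguments": {"moves": [[0.2,0.7,0,0],[0.24,0.85,0,0],[0.24,0.85,0.2,0],[0.14,0.5,0.4,0],[0,0,0.5,0],[0,0,0.5,0],[0,0,0,0],[0,0,0,0],[0,0,0,0]]}}

```text
time_s: 15.2
tcp_pos: [523.0, 132.4, 97.7]
ee_rot: [0.171, 0.985, 0.0, 0.0]
ft_force: [0.0, 0.2, -0.7]
opening: 0.177
grasp_force: 59.1
```

```bash
python3 -c "
from h import *
plan([521.6,134.2,54.2],-19.6)"
```

```text
t 15.2 tcp [523.  132.4  97.7] x yaw 160.31 tilt [ 9.e-04  1.e-04 -1.e+00] TURN -0.018 SHIFT [0.065 0.039 1.45 ] j [ 0.1   0.32 -0.28  0.97 -0.    0.44] open 0.177 F [ 0.   0.2 -0.7] grip 59.11082625389099
```

Request:
{"name": "carry_out", "arguments": {"moves": [[0.06,0.04,0.4,0],[0,0,0.4,0],[0,0,0.3,0],[0,0,0.15,0],[0,0,0.1,0],[0,0,0,0],[0,0,0,0]]}}

```text
time_s: 15.9
tcp_pos: [521.4, 134.6, 56.9]
ee_rot: [0.171, 0.985, 0.0, 0.0]
ft_force: [0.9, 0.9, -2.1]
opening: 0.173
grasp_force: 59.1
```

```bash
python3 -c "
from h import *
plan([521.6,134.2,54.2],-19.6)"
```

```text
t 15.9 tcp [521.4 134.6  56.9] x yaw 160.36 tilt [ 5.e-04  1.e-04 -1.e+00] TURN -0.007 SHIFT [-0.01  -0.012  0.09 ] j [ 0.1   0.36 -0.34  0.87  0.    0.45] open 0.173 F [ 0.9  0.9 -2.1] grip 59.10975158214569
```

Request:
{"name": "carry_out", "arguments": {"moves": [[0,0,0.05,0],[0,0,0.04,0],[0,0,0,0],[0,0,0,0],[0,0,0,0]]}}

```text
time_s: 16.4
tcp_pos: [521.2, 134.6, 54.0]
ee_rot: [0.17, 0.985, 0.0, 0.0]
ft_force: [0.3, 1.0, -2.0]
opening: 0.172
grasp_force: 59.3
```

Request:
{"name": "carry_out", "arguments": {"moves": [[0,0,0,0],[0,0,0,0],[0,0,0,0],[0,0,0,0],[0,0,0,0],[0,0,0,0],[0,0,0,0]], "gripper": -1}}

```text
time_s: 17.1
tcp_pos: [521.2, 134.6, 54.0]
ee_rot: [0.171, 0.985, 0.0, 0.0]
ft_force: [-1.0, 0.0, 0.5]
opening: 0.999
grasp_force: 0.0
```

Request:
{"name": "carry_out", "arguments": {"moves": [[0,0,-0.3,0],[0,0,-0.7,0],[0,0,-0.9,0],[0,0,-0.9,0],[0,0,-0.9,0],[0.5,0,-0.9,0],[0.5,0,0,0],[0,0,0,0],[0,0,0,0],[0,0,0,0]]}}

```text
time_s: 18.1
tcp_pos: [492.7, 144.5, 191.0]
ee_rot: [0.171, 0.985, -0.0, -0.001]
ft_force: [0.4, 0.1, 1.2]
opening: 1.0
grasp_force: 0.0
```

Run:
```python
from h import *
plan([521.6,134.2,54.2],-19.6)
im=r.get_image('wrist');sc=r.get_image('scene')
a=cv2.resize(im['frame'][:,:,::-1],(400,300));b=cv2.resize(sc['frame'][180:310,220:393,::-1],(400,300),interpolation=cv2.INTER_CUBIC)
cv2.imwrite('pics/c7.png',np.hstack([a,b]))
for l,z in dict(spanner=26,spanner_grip=73,stand_seat=26).items():
    for d in r.mark_of(l,im)[:2]: print(l,round(d['p'],2),onz(im,d['xy'],z)[:2].round(1))
```

```text
t 18.1 tcp [492.7 144.5 191. ] x yaw 160.36 tilt [-1.3e-03 -2.0e-04 -1.0e+00] TURN -0.008 SHIFT [-1.029e+00  3.000e-03  4.559e+00] j [ 0.13  0.21 -0.19  1.17 -0.    0.47] open 1.0 F [0.4 0.1 1.2] grip 0.0
spanner 0.78 [520.  133.9]
spanner_grip 0.84 [521.2 136.7]
spanner_grip 0.58 [379.1 260.5]
stand_seat 0.63 [522.  136.5]
```

View pics/c7.png

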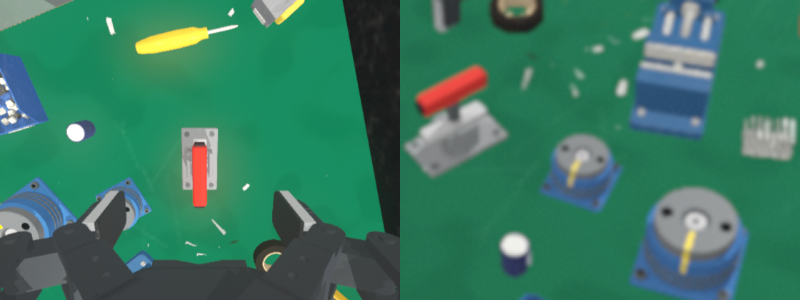

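The spanner sits upright on its stand, at (200,165) in the wrist view. The ring line runs straight into the housing line, at (687,245) in the scene view, and the bystanders are where they were. I'm handing it in.

```bash
python3 -c "
from h import *
print(r.close_job())"
```

```text
the job is handed in; nothing more can be done
None
```

The ring is turned to its mark (lines within about 0.5° in the wrist image), the spanner is back upright on its stand and released, and the job was handed in at about 18 s; the hand-in gave no verdict.

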